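# Make up a wall kit and a tap kit

## Robot

A 7-joint arm with a two-finger parallel gripper is mounted at the origin on the work surface. World frame = base frame: x ahead of the robot, y to its left, z up, the work surface at z = 0. Lengths are in m, angles in rad, forces in N, time in s.
With the tool pointing down it reaches from about 0.425 to 0.95 m from the base axis. Payload 4.7 kg.
Tool frame: the origin (TCP) lies between the finger pads; the fingertips stand 25 mm ahead of it and the grasp point (between the pads) lies 6 mm ahead of it; z points along the fingers, y is the line along which they close (so a half turn about z gives the same grasp; the last joint's range is limited). The gripper opens to 85 mm and grips with 20 to 120 N. Pads are 22 mm wide; open, the fingers measure 114 mm over their backs; the gripper's body (76 mm by 85 mm) begins 54 mm behind the grasp point. The pads swing forward as they close: fully open they stand 13 mm farther back than shut.
Start: joints at [1.214, 0.469, -0.049, 1.532, 0.024, 1.141, -0.082], TCP at [0.217, -0.639, 0.256] pointing down, gripper open.
Joint ranges: [-2.59, 2.59], [-0.33, 1.99], [-1.39, 1.29], [0.1, 2.45], [-1.04, 4.18], [0.21, 1.99], [-2.66, 2.66]. Speed limits (rad/s): [2.57, 2.57, 3.14, 3.14, 3.14, 3.14, 3.14].

## Interface

Orientations are given as a 3x3 rotation matrix whose columns are the frame's x, y, z axes.
In Python, from rig import * gives the robot as it stands. Calls block until the motion is done:
- movep(position, orientation): joint-space move of the TCP to a pose.
- move_l(position, attitude=None, feed=0.15, until_force=None): straight line of the TCP; attitude=None keeps the orientation; feed is the mean speed in m/s. With until_force (N) it stops when the force on the tool has changed by that much, and returns True; else False.
- move_joints(angles): joint-space move.
- command_gripper(opening, newtons=None): finger opening in m; newtons is the grip in N (None keeps the last); returns when the fingers have stopped.
- sleep(seconds).
- inverse_kinematics(position, orientation): joint angles nearest the present ones, or None.
- sense(): the state.
- camera(name): name is "side" or "top"; returns (picture, depth): 420x560x3 uint8, red, green, blue; 420x560 float32, m along the optical axis (not along the pixel's ray), 0 where there is no reading.
- camera_params(name): a dict with "K" (3x3 intrinsics, pixels), "position" and "rotation" of the camera in the world. Camera axes: x right, y down, z forward; pixel columns grow to the right and rows downward; lengths in m; the calibration is good to about 2 mm. A picture is of the moment at which its call begins. camera_params takes no time and is no camera call.
A pose or a line that the arm cannot do raises Unreachable and nothing moves.
- finish_job(): hands the job in; it is judged then, once.
The state is a dict: "time_s": time; "joint_pos": joint angles; "qd": joint speeds; "joint_efforts": joint torques, N m; "position": TCP position; "tcp_rot": TCP orientation; "wrist_force": force on the tool from outside, world axes, zero at the start; "ft_torque": the same for the moment, N m; "finger_gap": finger opening in m; "gripper_force": force on a finger pad.
Only numpy, scipy, OpenCV 4.12 (cv2) and the standard library are available. Lean on these libraries where they do the work, as an engineer would, in place of code of your own. Each camera call takes 0.05 s, during which the arm holds its last target. There are 200 camera calls.

## Task

Make up two repair kits from the tools on the counter: lay the claw hammer and the long screwdriver in the oblong tray for the wall job, and the pliers and the adjustable spanner in the round thali for the tap job. Each tool must end lying flat on the floor of its own tray, wholly inside the rim, with no tool on top of another. Leave the stubby screwdriver, the steel tumbler and the spice jar where they are.

Things in the scene. Friction and masses are not known exactly. Their poses are not given: they have to be found in the camera images.
- hammer: Claw hammer, wooden grip, dark steel head, on its side; 190 mm long, 22 high. Origin: underside, mid length; x towards the head, z up. Grip 26 mm wide, 22 high at x -95 to +10; neck 20 wide, 20 high at +10 to +73; head at x +73 to +95, reaching 38 mm each way in y. Centre of mass near x +55: hold the neck at x +45. About 240 g.
- long_screwdriver: The longer of two red-handled screwdrivers, lying; 190 mm long. Origin: on its axis, 13 mm above what it lies on, mid length; x towards the blade tip, z up. Eight-sided handle 26 mm wide and high at x -95 to +5 (does not roll by itself); shaft 6.4 mm thick on to x +95. Hold the handle at x -45. About 100 g.
- stubby_screwdriver: The short, stubby red-handled screwdriver, lying down; 100 mm long, same axes as the long one (origin on its axis, 13 mm up, middle of length). Handle 26 mm across, 62 mm long. It belongs to neither kit and stays where it lies.
- pliers: Blue steel pliers, closed, lying flat; 150 mm long, 11 thick, 44 wide over the handles. Origin: underside, mid length; x towards the jaws, z up. Handles from x -75 to 0, spreading; joint body 26 mm wide at x -2 to +32; jaws 21 wide and less on to +75. Hold the joint body at x +15. About 170 g.
- spanner: Chrome adjustable spanner, lying flat; 146 mm long. Origin: underside, near mid length; x towards the jaws, z up. Handle 18 mm wide, 9 thick at x -71 to +35; head and jaws 40 wide, 11 thick at +35 to +75. Hold the handle at x +15. About 190 g.
- oblong_tray: Oblong steel tray, fixed: outside 175 mm (its x) by 233 mm (its y), walls 3 mm thick, tops 20 mm over the counter; inside 169 by 227 mm. Origin: underside centre, z up; inner floor 3 mm above it. Two tools fit side by side along its long (y) side.
- thali: Round steel thali (plate with upright rim), fixed: outer radius 108 mm at the foot, 113 at the rim; rim 18 mm high, 3 thick; flat inner floor 105 mm in radius, 3 mm up. Origin: underside centre, z up. Two 150 mm tools fit side by side, each some 33 mm off the middle.
- tumbler: Steel drinking tumbler standing to the right of the work, 68 mm in diameter, 100 mm high, loose. Origin: underside centre. Bystander.
- spice_jar: Amber spice jar with a white cap, 64 mm in diameter, 100 mm high, loose, standing beyond the trays. Origin: underside centre. Bystander.
- organiser: White plastic organiser standing to the left, fixed: 160 mm (x) by 160 mm (y), 170 mm high. Origin: underside centre. Its front (-x) has a swing door hinged at its +y edge that stands half open and reaches up to 190 mm (knob included) out in front. Not part of the job.

How it is judged:
By the outcome, as a careful person would: the job done as asked, in the order asked, and still so for the second after the job is handed in, with the robot touching nothing.
It also fails if it takes over 99 s, if anything falls off the work surface, if the arm or the gripper's body presses on something with over 40 N, if the wrist force passes 120 N, or if a joint passes its speed limit or range.

## Working session

There is one attempt and no reset: what is moved stays moved. The work goes in short steps, each a Python script; the robot and the scene stay as the last script left them, time stands still between calls to the robot, and variables do not carry over. Pictures are saved under pics/ and viewed, at most 14 in all, crops included, and the job is handed in when it is done.

```bash
ls; mkdir -p pics
python3 - <<'E'
from rig import *
import cv2, numpy as np
for n in ("top","side"):
    p,d=camera(n); cv2.imwrite(f"pics/{n}0.png",p[:,:,::-1]); np.savez(f"{n}0.npz",p=p,d=d)
    c=camera_params(n); print(n,c["K"],c["position"],c["rotation"])
s=sense();print(s["time_s"],s["position"],s["tcp_rot"])
E
```

```text
pics
top [[442.46402821   0.         288.88250924]
 [  0.         442.46402821 209.21447694]
 [  0.           0.           1.        ]] [0.41739355 0.0576555  1.49234751] [[ 0.00777531 -0.99192529  0.12658504]
 [-0.99993785 -0.00872404 -0.00694208]
 [ 0.00799036 -0.1265232  -0.99193147]]
side [[513.2507482    0.         276.51936134]
 [  0.         513.2507482  204.01172229]
 [  0.           0.           1.        ]] [ 0.54573297 -0.86234231  0.99135367] [[ 0.99914163 -0.01711868  0.03772219]
 [-0.03825146 -0.73080414  0.68151458]
 [ 0.01590091 -0.68237252 -0.73083166]]
0.1 [ 0.21718845 -0.63861496  0.25536429] [[ 9.46735324e-01  3.22012210e-01 -6.02439239e-04]
 [ 3.22012770e-01 -9.46733941e-01  1.61879613e-03]
 [-4.90775554e-05 -1.72656461e-03 -9.99998508e-01]]
```

View pics/top0.png

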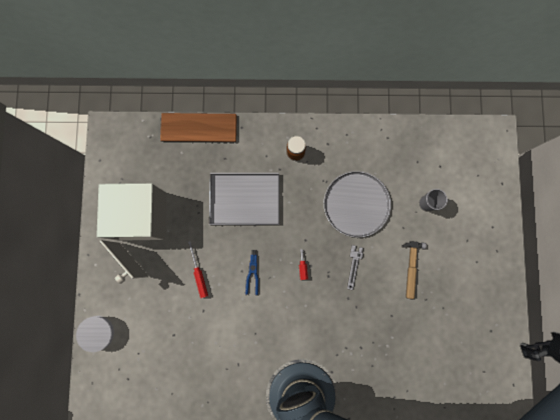

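View pics/side0.png

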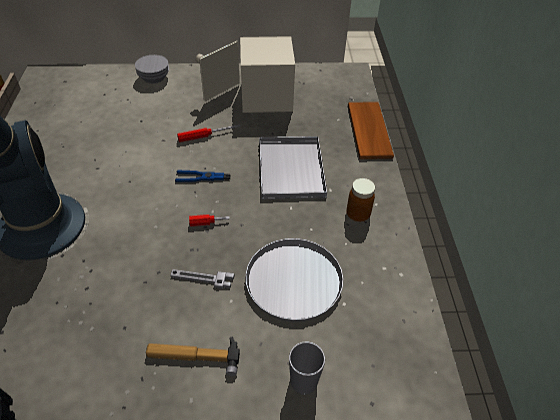

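The top view shows the long screwdriver at (200,275), pliers (253,272), stubby (304,265), spanner (355,267), hammer (413,270), tray (245,199), thali (358,204), tumbler (435,200) and jar (297,147). The side view agrees. The half-open door is at (125,258), close to the long screwdriver's blade.

```bash
cat > vis.py <<'E'
import numpy as np, cv2
from rig import camera_params
def ray(n,uv,z):
    """pixels -> world points on the plane at height z"""
    c=camera_params(n); uv=np.atleast_2d(uv).astype(float)
    d=np.c_[uv,np.ones(len(uv))]@np.linalg.inv(c["K"]).T@c["rotation"].T
    return c["position"]+d*((z-c["position"][2])/d[:,2])[:,None]
def cloud(n,d):
    c=camera_params(n); v,u=np.indices(d.shape)
    r=np.stack([u,v,np.ones_like(u)],-1)@np.linalg.inv(c["K"]).T
    return (r*d[...,None])@c["rotation"].T+c["position"]
def axis(P):
    """midpoint, length, width, direction of a set of points, by min-area rectangle"""
    (c,(w,h),a)=cv2.minAreaRect((P[:,:2]*1000).astype(np.float32))
    a=np.deg2rad(a) if w>=h else np.deg2rad(a+90)
    e=np.array([np.cos(a),np.sin(a)]); e=e if e[0]>0 else -e
    return np.array(c)/1000,max(w,h),min(w,h),np.degrees(np.arctan2(e[1],e[0]))
def big(m):
    n,l,s,_=cv2.connectedComponentsWithStats(m.astype(np.uint8),connectivity=8)
    return l==1+np.argmax(s[1:,4])
def uv(m): return np.argwhere(m)[:,::-1]
E
python3 - <<'E'
from vis import *
box={"top":dict(hammer=(395,235,432,305),long=(180,240,215,305),pliers=(240,245,266,300),stubby=(294,245,314,285),spanner=(342,240,368,295)),
"side":dict(hammer=(140,330,245,382),long=(172,120,238,150),pliers=(170,165,236,188),stubby=(185,208,234,232),spanner=(165,262,238,294))}
zc=dict(hammer=.02,long=.013,stubby=.013,pliers=.009,spanner=.009)
for n in box:
    f=np.load(n+"0.npz"); p,d=f["p"],f["d"]; W=cloud(n,d); hsv=cv2.cvtColor(p,cv2.COLOR_RGB2HSV).astype(int)
    for k,(a,b,c,e) in box[n].items():
        B=np.zeros(d.shape,bool);B[b:e,a:c]=1
        for t,m in (("h>5mm",W[...,2]>.005),("sat",hsv[...,1]>110)):
            m=big(m&B); u=uv(m); 
            if len(u)<20: continue
            r=axis(ray(n,u,zc[k])); print(n,k,t,len(u),np.round(r[0],4),np.round(r[1:],1),"z50/95",np.round(np.percentile(W[m][:,2],[50,95]),3))
    C=W[300:330,290:340] if n=="top" else W[320:340,60:120]
    print("counter z",C[...,2].mean(),C[...,2].std())
E
```

```text
top hammer h>5mm 546 [ 0.4156 -0.3498] [196.9  79.  -16.3] z50/95 [0.02  0.027]
top hammer sat 312 [ 0.3977 -0.3589] [164.5  23.2  -5.5] z50/95 [0.021 0.027]
top long h>5mm 322 [0.4039 0.3499] [188.8  33.   13.9] z50/95 [0.023 0.031]
top long sat 248 [0.3615 0.3382] [100.9  27.1  16.8] z50/95 [0.024 0.031]
top pliers h>5mm 303 [0.395  0.1746] [151.3  45.9   4.4] z50/95 [0.011 0.016]
top pliers sat 197 [0.3877 0.1695] [128.1  36.3   1. ] z50/95 [0.011 0.015]
top stubby h>5mm 173 [0.4218 0.0006] [95.5 29.8  0.1] z50/95 [0.023 0.029]
top stubby sat 143 [ 0.4036 -0.001 ] [59.1 26.5  0.4] z50/95 [0.023 0.03 ]
top spanner h>5mm 292 [ 0.413  -0.1708] [148.9  40.5  -6.3] z50/95 [0.01  0.016]Traceback (most recent call last):
  File "<stdin>", line 10, in <module>
  File "vis.py", line 20, in big
    return l==1+np.argmax(s[1:,4])
                ~~~~~~~~~^^^^^^^^^
    return _wrapfunc(a, 'argmax', axis=axis, out=out, **kwds)
    return bound(*args, **kwds)
ValueError: attempt to get argmax of an empty sequence
```

Run:
```python
from vis import *
box={"top":dict(hammer=(395,235,432,305),long=(180,240,215,305),pliers=(240,245,266,300),spanner=(342,240,368,295)),
"side":dict(hammer=(140,330,245,382),long=(172,120,238,150),pliers=(170,165,236,188),spanner=(165,262,238,294))}
zc=dict(hammer=.02,long=.013,stubby=.013,pliers=.009,spanner=.009)
for n in box:
    f=np.load(n+"0.npz"); p,d=f["p"],f["d"]; W=cloud(n,d); hsv=cv2.cvtColor(p,cv2.COLOR_RGB2HSV).astype(int)
    print(n,"counter offset",[round(float(np.median(W[a:b,c:e,2])),4) for a,b,c,e in ((300,330,290,340),)])
    for k,(a,b,c,e) in box[n].items():
        B=np.zeros(d.shape,bool);B[b:e,a:c]=1
        for t,m in (("h>5mm",W[...,2]>.005),("sat",hsv[...,1]>110)):
            if k=="spanner" and t=="sat": continue
            m=big(m&B); P=ray(n,uv(m),zc[k]); r=axis(P)
            vx,vy,x0,y0=cv2.fitLine((P[:,:2]*1000).astype(np.float32),cv2.DIST_HUBER,0,.1,.1).ravel()
            print(n,k,t,len(P),np.round(r[0],4),np.round(r[1:],1),"line",np.round([x0,y0,np.degrees(np.arctan(vy/vx))],1),"xrange",P[:,0].min().round(4),P[:,0].max().round(4))
    # local centreline by x bands
        m=big((W[...,2]>.005)&B);P=ray(n,uv(m),zc[k])
        print("  bands",[(round(x,3),round(float(q.min()+q.max())/2,4),round(float(np.ptp(q)),3)) for x in np.arange(P[:,0].min()+.01,P[:,0].max(),.02) for q in [P[abs(P[:,0]-x)<.005][:,1]] if len(q)>1])
    # trays: floor and rim
    for k,(a,b,c,e) in (dict(tray=(200,165,290,232),thali=(315,165,398,242)) if n=="top" else dict(tray=(250,130,332,208),thali=(240,232,350,326))).items():
        B=np.zeros(d.shape,bool);B[b:e,a:c]=1
        m=big((W[...,2]>.012)&(W[...,2]<.03)&B); P=W[m]
        print(n,k,"rim",len(P),P[:,:2].min(0).round(3),P[:,:2].max(0).round(3),"rect",axis(P),"circ",cv2.minEnclosingCircle((P[:,:2]*1000).astype(np.float32)), "z",np.percentile(P[:,2],[50,90]).round(3))
```

```text
top counter offset [0.0005]
top hammer h>5mm 546 [ 0.4156 -0.3498] [196.9  79.  -16.3] line [ 408.1 -359.6   -7.3] xrange 0.3122 0.5025
top hammer sat 312 [ 0.3977 -0.3589] [164.5  23.2  -5.5] line [ 396.8 -359.2   -5.4] xrange 0.3154 0.479
  bands [(np.float64(0.322), -0.3489, 0.026), (np.float64(0.342), -0.3527, 0.027), (np.float64(0.362), -0.3532, 0.027), (np.float64(0.382), -0.3555, 0.03), (np.float64(0.402), -0.3527, 0.036), (np.float64(0.422), -0.3598, 0.023), (np.float64(0.442), -0.362, 0.02), (np.float64(0.462), -0.3643, 0.03), (np.float64(0.482), -0.3682, 0.077), (np.float64(0.502), -0.3786, 0.05)]
top long h>5mm 322 [0.4039 0.3499] [188.8  33.   13.9] line [392.  348.9  16.8] xrange 0.3099 0.4931
top long sat 248 [0.3615 0.3382] [100.9  27.1  16.8] line [360.7 338.2  17.3] xrange 0.3132 0.4107
  bands [(np.float64(0.32), 0.3272, 0.026), (np.float64(0.34), 0.3343, 0.033), (np.float64(0.36), 0.34, 0.03), (np.float64(0.38), 0.3456, 0.027), (np.float64(0.4), 0.3528, 0.027), (np.float64(0.42), 0.3569, 0.007), (np.float64(0.44), 0.3642, 0.007), (np.float64(0.46), 0.3699, 0.004), 
[... 3160 characters left out ...]
float64(0.372), -0.1641, 0.02), (np.float64(0.392), -0.1688, 0.023), (np.float64(0.412), -0.1735, 0.019), (np.float64(0.432), -0.1755, 0.017), (np.float64(0.452), -0.18, 0.042), (np.float64(0.472), -0.1819, 0.039)]
side tray rim 460 [0.554 0.076] [0.731 0.317] rect (array([0.64297272, 0.19674243]), 242.13572692871094, 175.76547241210938, np.float64(-89.44800996780396)) circ ((641.3844604492188, 195.15980529785156), 144.77394104003906) z [0.018 0.021]
side thali rim 580 [ 0.515 -0.295] [ 0.739 -0.07 ] rect (array([ 0.62710339, -0.18240439]), 224.7622528076172, 223.6094512939453, np.float64(-85.98374700546265)) circ ((627.7418823242188, -182.71255493164062), 113.67179107666016) z [0.016 0.02 ]
```

```bash
cat > arm.py <<'E'
from rig import *
import numpy as np
tools={ # centre xy, yaw deg, hold x, open, place centre xy, place yaw
"hammer":((.408,-.362),-5.7,.045,.045,(.642-.035,.199),90),
"long":((.402,.349),16.9,-.045,.050,(.642+.045,.199),90),
"pliers":((.396,.167),-2,.015,.048,(.627,-.181+.033),0),
"spanner":((.4115,-.171),-10.5,.015,.042,(.627,-.181-.033),0)}
def R(deg):
    c,s=np.cos(np.radians(deg)),np.sin(np.radians(deg)); return np.array([[c,s,0],[s,-c,0],[0,0,-1.]])
def hold(c,yaw,h,z): return np.array([c[0]+h*np.cos(np.radians(yaw)),c[1]+h*np.sin(np.radians(yaw)),z])
E
python3 - <<'E'
from vis import *; from arm import *
for n in ("top","side"):
    W=cloud(n,np.load(n+"0.npz")["d"]).reshape(-1,3)
    D=W[(W[:,2]>.04)&(W[:,0]>.28)&(W[:,0]<.56)&(W[:,1]>.2)&(W[:,1]<.62)]
    print(n,"door",D.min(0).round(3),D.max(0).round(3), "min-y pt",D[D[:,1].argmin()].round(3),"min-x pt",D[D[:,0].argmin()].round(3))
for k,(c,y,h,o,pc,py) in tools.items():
    for f in (0,180,-180):
      for dp in (0,180) if "l"!=k[0] and k[0]!="h" else (0,180):
        a=[inverse_kinematics(hold(c,y,h,z),R(y+f)) for z in (.02,.18)]; b=[inverse_kinematics(hold(pc,py+dp,h,z),R(py+dp+f)) for z in (.02,.18)]
        print(k,f,dp,[None if q is None else np.round(q,2).tolist() for q in (a[0],b[0])],[q is None for q in (a[1],b[1])])
E
```

```text
top door [0.362 0.461 0.04 ] [0.56 0.62 0.18] min-y pt [0.508 0.461 0.08 ] min-x pt [0.362 0.553 0.137]
side door [0.365 0.451 0.04 ] [0.56  0.619 0.176] min-y pt [0.505 0.451 0.062] min-x pt [0.365 0.547 0.132]
hammer 0 0 [[0.64, 0.62, -0.05, 1.93, 0.05, 0.59, -1.1], [0.02, 0.82, -0.69, 1.72, 0.67, 0.85, -0.98]] [False, False]
hammer 0 180 [[0.64, 0.62, -0.05, 1.93, 0.05, 0.59, -1.1], [0.43, 1.06, -1.19, 1.78, 1.1, 1.14, 1.99]] [False, False]
hammer 180 0 [[1.03, 0.7, -0.58, 1.91, 0.57, 0.7, 1.59], [0.27, 1.09, -1.19, 1.71, 1.1, 1.17, 1.89]] [False, False]
hammer 180 180 [[1.03, 0.7, -0.58, 1.91, 0.57, 0.7, 1.59], [0.07, 0.74, -0.55, 1.8, 0.54, 0.76, -0.77]] [False, False]
hammer -180 0 [[1.03, 0.7, -0.58, 1.91, 0.57, 0.7, 1.59], [0.27, 1.09, -1.19, 1.71, 1.1, 1.17, 1.89]] [False, False]
hammer -180 180 [[1.03, 0.7, -0.58, 1.91, 0.57, 0.7, 1.59], [0.07, 0.74, -0.55, 1.8, 0.54, 0.76, -0.77]] [False, False]
long 0 0 [[-0.45, 0.58, -0.49, 2.12, 0.51, 0.55, -2.58], [0.08, 0.84, -0.56, 1.6, 0.54, 0.87, -0.69]] [False, False]
long 0 180 [[-0.45, 0.58, -0.49, 2.12, 0.51, 0.55, -2.58], [0.2
[... 1266 characters left out ...]
 -0.12, 2.21, 0.14, 0.44, -1.59], [0.37, 0.73, -0.15, 1.69, 0.15, 0.73, -1.44]] [False, False]
spanner 0 180 [[0.39, 0.5, -0.12, 2.21, 0.14, 0.44, -1.59], [0.71, 0.79, -0.64, 1.74, 0.62, 0.82, 1.35]] [False, False]
spanner 180 0 [[0.72, 0.55, -0.52, 2.19, 0.55, 0.52, 1.16], [0.69, 0.83, -0.65, 1.67, 0.63, 0.86, 1.34]] [False, False]
spanner 180 180 [[0.72, 0.55, -0.52, 2.19, 0.55, 0.52, 1.16], [0.38, 0.7, -0.16, 1.76, 0.16, 0.69, -1.43]] [False, False]
spanner -180 0 [[0.72, 0.55, -0.52, 2.19, 0.55, 0.52, 1.16], [0.69, 0.83, -0.65, 1.67, 0.63, 0.86, 1.34]] [False, False]
spanner -180 180 [[0.72, 0.55, -0.52, 2.19, 0.55, 0.52, 1.16], [0.38, 0.7, -0.16, 1.76, 0.16, 0.69, -1.43]] [False, False]
```

```bash
cat >> arm.py <<'E'
def pick(k,flip=0,top=.18,N=70):
    c,y,h,o,_,_=tools[k]; command_gripper(o)
    movep(hold(c,y,h,.09),R(y+flip))
    move_l(hold(c,y,h,.045),feed=.15)
    hit=move_l(hold(c,y,h,.020),feed=.04,until_force=4)
    zt=sense()["position"][2]
    zg=zt+.003 if hit else zt
    move_l(hold(c,y,h,zg),feed=.05)
    command_gripper(.0,N); s=sense()
    print(k,"hit",hit,"z",round(zt,4),"gap",round(s["finger_gap"],4),"f",s["gripper_force"])
    move_l(hold(c,y,h,top),feed=.25); s=sense()
    print("lifted gap",round(s["finger_gap"],4),"wf",np.round(s["wrist_force"],1),"t",round(s["time_s"],1))
    return zg
def place(k,zg,flip=0,top=.18):
    _,_,h,o,c,y=tools[k]
    movep(hold(c,y,h,top),R(y+flip))
    move_l(hold(c,y,h,zg+.015),feed=.25)
    hit=move_l(hold(c,y,h,zg+.002),feed=.04,until_force=3)
    s=sense(); print("place hit",hit,"z",round(s["position"][2],4),"gap",round(s["finger_gap"],4))
    command_gripper(o-.005)
    move_l(hold(c,y,h,.16),feed=.25); print("t",round(sense()["time_s"],1))
E
python3 - <<'E'
from arm import *
print(pick("hammer"))
import cv2
p,d=camera("side"); cv2.imwrite("pics/side1.png",p[:,:,::-1])
E
```

```text
hammer hit True z 0.0229 gap 0.0188 f 70.61698794364929
lifted gap 0.0185 wf [-0.5 -0.3 -3.6] t 4.4
0.025886064563024887
```

View pics/side1.png

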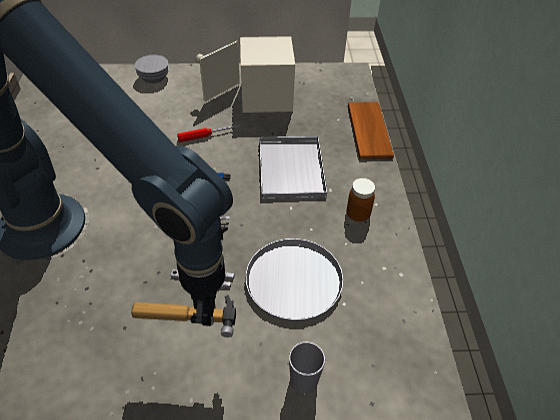

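The hammer hangs level from its neck at (205,312), well clear of everything. Next I place it and pick up the long screwdriver.

Run:
```python
from arm import *
place("hammer",.0259)
zg=pick("long"); print(zg)
import cv2
p,d=camera("top"); cv2.imwrite("pics/top2.png",p[:,:,::-1])
p,d=camera("side"); cv2.imwrite("pics/side2.png",p[:,:,::-1])
```

```text
place hit True z 0.029 gap 0.0186
t 8.8
long hit True z 0.022 gap 0.0245 f 71.16366792179178
lifted gap 0.0245 wf [-0.1 -0.  -1.8] t 12.9
0.025037848943345133
```

View pics/side2.png

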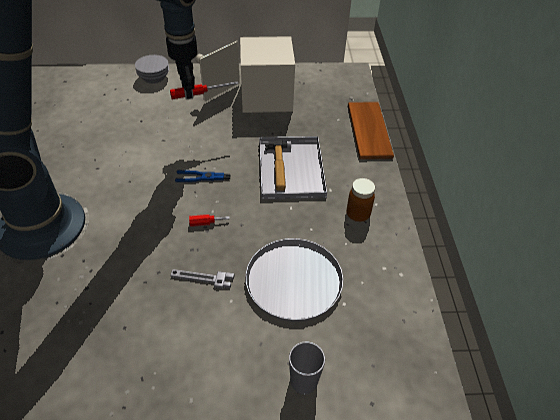

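The hammer lies in the tray around (283,165), and the screwdriver is held at (188,90). I'll carry it in a straight line at its present yaw first and turn it over the tray, which keeps the blade away from the organiser.

Run:
```python
from arm import *
import cv2
_,_,h,o,c,y=tools["long"]
move_l(hold(c,y,h,.18),feed=.25)
place("long",.0250)
zg=pick("pliers"); print(zg)
for n in("top","side"):
    p,d=camera(n); cv2.imwrite(f"pics/{n}3.png",p[:,:,::-1]); np.savez(n+"3.npz",p=p,d=d)
```

```text
place hit True z 0.0283 gap 0.0246
t 17.8
pliers hit True z 0.0224 gap 0.0241 f 69.27449584007263
lifted gap 0.024 wf [-0.5 -1.3 -2.4] t 21.8
0.025350330453130284
```

View pics/side3.png

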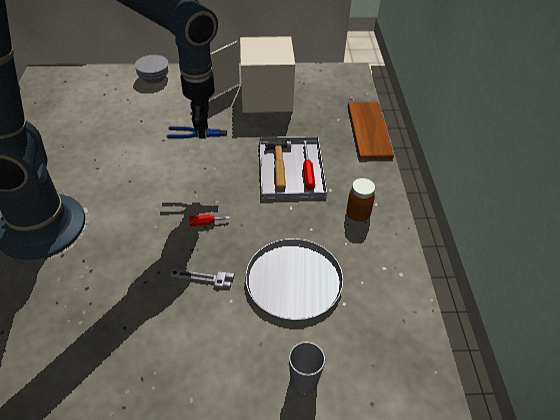

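The hammer (280,165) and screwdriver (309,172) lie side by side in the tray, and the pliers are held level at (200,132).

Run:
```python
from arm import *
import cv2
place("pliers",.02535)
zg=pick("spanner"); print(zg)
for n in("side",):
    p,d=camera(n); cv2.imwrite(f"pics/{n}4.png",p[:,:,::-1])
```

```text
place hit True z 0.0286 gap 0.0239
t 25.5
spanner hit True z 0.0233 gap 0.0158 f 68.73993515968323
lifted gap 0.0155 wf [ 0.2 -0.3 -1.8] t 29.0
0.02627078609728051
```

View pics/side4.png

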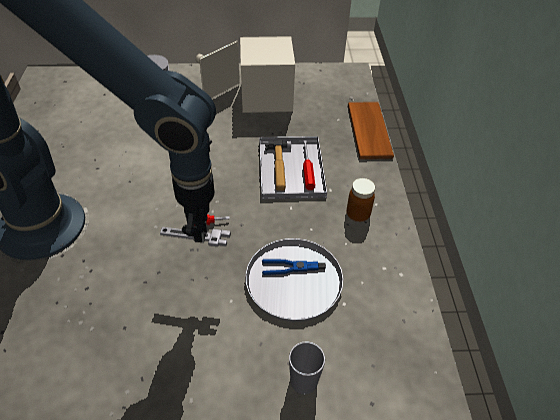

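The pliers lie in the upper half of the thali at (293,267), and the spanner is held level. I'll place it, retract and check.

Run:
```python
from arm import *
from vis import *
place("spanner",.02627)
move_joints([1.214,0.469,-0.049,1.532,0.024,1.141,-0.082])
print(sense()["time_s"])
im={}
for n in("top","side"):
    p,d=camera(n); W=cloud(n,d); im[n]=p; hsv=cv2.cvtColor(p,cv2.COLOR_RGB2HSV).astype(int)
    T=(abs(W[...,0]-.642)<.078)&(abs(W[...,1]-.199)<.107); C=np.hypot(W[...,0]-.627,W[...,1]+.181)<.098
    for k,m,z in (("long red",T&(hsv[...,0]<8)&(hsv[...,1]>150),.016),("hammer",T&(W[...,2]>.011)&(W[...,0]<.655),.022),("tray shaft",T&(W[...,0]>.66)&(W[...,1]>.205)&(W[...,2]>.011),.016),
      ("pliers",C&(W[...,2]>.009)&(W[...,1]>-.181),.012),("spanner",C&(W[...,2]>.009)&(W[...,1]<-.181),.012)):
        if m.sum()<5: print(n,k,"none");continue
        m=big(m);r=axis(ray(n,uv(m),z)); print(n,k,m.sum(),r[0].round(3),np.round(r[1:],1),"z10/50/95",np.percentile(W[m][:,2],[10,50,95]).round(3))
a=cv2.resize(im["top"][160:245,195:405],None,fx=3.8,fy=3.5,interpolation=2)
b=cv2.resize(im["side"][120:335,160:400],None,fx=2.7,fy=2.7,interpolation=2)
cv2.imwrite("pics/topc5.png",a[:,:,::-1]);cv2.imwrite("pics/sidec5.png",b[:,:,::-1])
```

```text
place hit True z 0.0294 gap 0.0154
t 32.0
34.175
top long red 196 [0.687 0.161] [ 98.1  20.6 -89.5] z10/50/95 [0.021 0.028 0.034]
top hammer 487 [0.596 0.205] [192.8  75.2  80.8] z10/50/95 [0.019 0.024 0.03 ]
top tray shaft 59 [0.687 0.254] [ 94.8  13.7 -89.5] z10/50/95 [0.016 0.019 0.027]
top pliers 268 [ 0.626 -0.144] [150.   43.8  -0.6] z10/50/95 [0.01  0.014 0.019]
top spanner 241 [ 0.629 -0.216] [155.5  39.6   5.4] z10/50/95 [0.01  0.013 0.018]
side long red 269 [0.688 0.16 ] [119.7  26.9  89.9] z10/50/95 [0.017 0.026 0.031]
side hammer 515 [0.603 0.193] [201.2  72.5  86.8] z10/50/95 [0.018 0.023 0.027]
side tray shaft 46 [0.688 0.255] [87.6  8.6 85.7] z10/50/95 [0.016 0.019 0.024]
side pliers 500 [ 0.629 -0.152] [148.4  40.3  -1.5] z10/50/95 [0.01  0.013 0.016]
side spanner 519 [ 0.63  -0.214] [144.2  40.2  -1.6] z10/50/95 [0.01  0.012 0.016]
```

View pics/topc5.png

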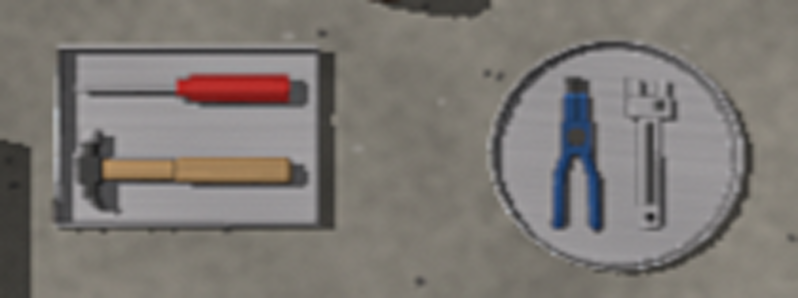

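View pics/sidec5.png

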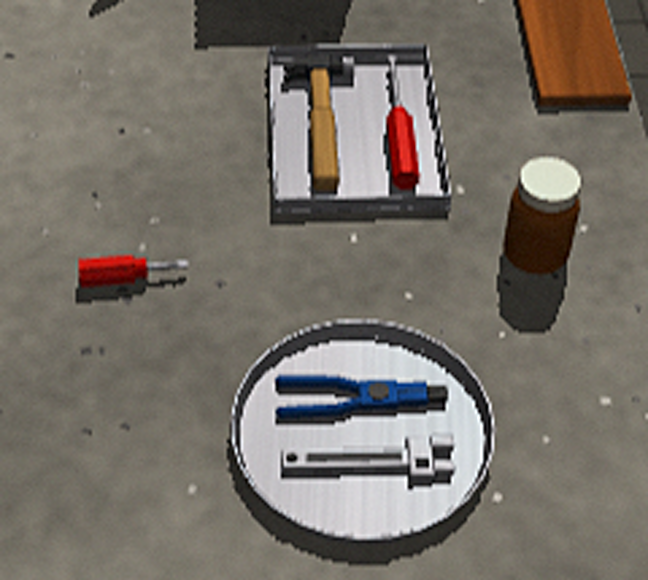

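Both crops show all four tools flat, inside the rims and separate. In the top crop the hammer is at (190,170), the screwdriver at (200,90), the pliers at (577,155) and the spanner at (650,155). The heights fit tools lying on the tray floors, and the stubby screwdriver and the jar have not moved.

```bash
python3 -c "
from rig import *
print(finish_job())"
```

```text
the job is handed in; nothing more can be done
None
```

The job is handed in at about 34 s: the hammer and long screwdriver lie in the oblong tray, the pliers and spanner in the thali, all flat and separate, and the arm never went near the stubby screwdriver, tumbler or jar.

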